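# Extraction on, then saw on

### The arm

A 7-joint arm with a two-finger parallel gripper is mounted at the origin on the work surface. World frame = base frame: x ahead of the robot, y to its left, z up, the work surface at z = 0. Lengths are in m, angles in rad, forces in N, time in s.
With the tool pointing down it reaches from about 0.425 to 0.925 m from the base axis. Payload 6.8 kg.
Tool frame: the origin (TCP) lies midway between the tips of the shut fingers; the grasp point (between the pads) lies grip_depth behind it (grip_depth is the distance from the TCP to the grasp point, in m); z points along the fingers, y is the direction in which the jaws open and shut (so a half turn about z gives the same grasp; the last joint's range is limited). The gripper opens to 85 mm and grips with 20 to 120 N. Pads are 22 mm wide; open, the fingers measure 114 mm over their backs; the gripper's body (76 mm by 85 mm) begins 54 mm behind the grasp point. The pads swing forward as they close: fully open they stand 13 mm farther back than shut.
Start: joints at [-1.247, 0.477, 0.022, 1.555, -0.011, 1.109, -0.083], TCP at [0.282, 0.613, 0.231] pointing down, gripper open.
Joint ranges: [-2.96, 2.96], [-0.34, 2.1], [-1.41, 1.46], [0.24, 2.44], [-1.37, 4.51], [0.17, 1.92], [-2.96, 2.96]. Speed limits (rad/s): [2.39, 2.39, 3.14, 3.14, 3.14, 3.14, 3.14].

### API

Orientations are given as a rotation vector (axis times angle).
In Python, from bench import * gives the robot as it stands.
- The arm moves only by the tool jog_arm, never from a script. Its argument "plan" is a list of rows, each a list of 2 entries, a list of its own where there are three numbers: the shift along the world's x, y, z in cm, then the turn about the world's z in rad. In form: [[[tx, ty, tz], twist], ...]. A call has 1 to 12 rows; each row shifts and turns the commanded pose from where the row before left it; what a row does not reach is not made up. A row lasts 1/10 s, in which the tool goes at most 50 mm and 8.59 degrees, less where a joint would pass 70% of its speed; a pose out of reach is approached as far as the arm can. A call is refused whole if a number of a shift passes 5 or a number of a turn 0.15, either way. A call with a gripper value outside its range is refused whole. "hand" is the finger opening in cm, from 0 to 8.54, set as the call begins (left out, the last holds). The fingers move at their own pace and stop on an object; "grip_force" is the grip in N (left out, the last holds). Time passes only in rows, so rows that do not move let the fingers close. It gives the time, the measured TCP pose, the force and the opening at its end, in the units of the state.
- get_obs(): the state, without advancing time (a new reading comes with each control period).
- grab_frame(name): name is "side" or "top" or "wrist"; returns the picture (384x512x3 uint8, red, green, blue); there is no depth.
- get_calibration(name): a dict with "intrinsics" (3x3 intrinsics, pixels), "xyz" and "orientation" of the camera in the world. Camera axes: x right, y down, z forward; pixel columns grow to the right and rows downward; lengths in m; the calibration is good to about 2 mm. A picture is of the moment at which its call begins: read the wrist's pose just before it. get_calibration takes no time and is no camera call; for the wrist camera it gives the pose at the moment of the call.
- hand_in(): hands the job in, once; it reports no verdict.
The state is a dict: "clock": time; "joints": joint angles; "qvel": joint speeds; "tau": joint torques, N m; "tcp_pos": TCP position; "orientation": TCP orientation; "contact_force": force on the tool from outside, world axes, zero at the start; "moment": the same for the moment, N m; "grip_width": finger opening in m.
Only numpy, scipy, OpenCV 4.12 (cv2) and the standard library are available. Lean on these libraries where they do the work, as an engineer would, in place of code of your own. Each camera call takes 0.05 s, during which the arm holds its last target. There are 200 camera calls.

### The job

Get the saw ready to cut. First throw the orange-ball lever on the blue starter over to its green side so the dust extraction runs, and only then turn the red handle on the sloping yellow switch clockwise from its white mark all the way to its green mark. Leave both resting at their stops, let go, and leave the tape roll, aluminium angle and bottle where they are.

Things in the scene. Friction and masses are not known exactly. Their poses are not given: they have to be found in the camera images.
- lever_pivot (a point): Fixed point on the hinge axis of the starter's lever, 94 mm above the bench, over the middle of the blue box (140 x 100 mm, top 83 mm above the bench, foot 170 x 120). z is up; x points from the white (off) to the green (on) side, away from the robot; y is the hinge axis. Steel cheeks 50 mm long rise to 101 mm either side of the lever, outer faces 40 mm apart.
- lever_ball (a point): centre of the orange ball, 30 mm across, at the end of the starter's lever; 90 mm from the hinge axis, on an 11 mm dark rod. Moves with the lever.
- lever (a joint): Lever angle: 0 = off stop (leans 0.6 rad back towards white), 0.6 = upright, 1.2 = on stop (leans 0.6 rad towards green). Over-centre: 4 to 6 N at the ball starts it, differing each time; let go before upright it falls back to off; from about 0.2 rad past upright the spring carries it to the on stop.
- isolator_grip (a point): Fixed point on the red handle's turning axis, where to grip: 32 mm out from the sloping face, 138 mm above the bench. z = out of the face along the axis, 38 degrees from vertical, leaning to the robot's side; x = up the slope; y = left across the face. The bar is 64 mm long, 14 mm thick, spans 15 to 43 mm out from the face, and points along x turned by (1.047 - joint isolator) about z.
- isolator (a joint): Handle angle: 0 = off stop (60 degrees left of up-slope, white mark), 2.094 = on stop (60 degrees right, green mark), clockwise facing it. Stiff, 0.3 to 0.45 N m, differs each time. Let go below about 0.5 it springs back to off; between 0.75 and 1.35 it stays put; past about 1.65 it snaps to on. More than one comfortable wrist turn: let go in between and regrip.
- isolator_face (a point): Fixed: centre of the sloping face, 150 (x, up the slope) x 130 mm (y), where the turning axis meets it, 113 mm above the bench; axes as isolator_grip. On it a black rosette 54 mm across reaches 9 mm out, under the bar.
- guard_edge (a point): Middle of the lower front edge of the clear plastic chip guard over the isolator: a level plate 130 mm wide, 4 mm thick, underside 285 mm above the bench, running 125 mm back from here (away from the robot) to two posts. Its edge is 10 mm behind the point isolator_face, so it blocks a tool pointing straight down: come in tilted, along the handle's axis.
- tape: roll of yellow tape, 90 mm across, 25 mm high, lying loose between the two switches; origin under its centre. Leave alone.
- angle: Loose offcut of aluminium angle, 130 mm long across the robot's front, 30 mm wide, 30 mm high, nearest the robot; origin under its centre. Leave alone.
- spray: loose blue bottle, 60 mm across, 150 mm tall, behind the tape; origin under its centre. Leave alone.
Mind the look-alikes: they are no part of the job. There is more than one size of the part that bears lever_pivot; the job needs the middle-sized.

How it is judged:
On the way, in this order (a step that is already met when the one before it is completed fails the run):
1. the starter lever is at its on stop and the isolator is still off (value of joint lever above 1.1 rad and value of joint isolator below 0.5 rad), for 0.2 s.
2. the isolator handle is at its on stop (value of joint isolator above 1.98 rad), for 0.2 s.
At the end, for the whole second after the job is handed in: the lever is within 0.1 rad of its on stop and the isolator handle within about 0.11 rad of its on stop (value of joint lever above 1.1 rad and value of joint isolator above 1.98 rad); the robot touches nothing.
It fails at once if the isolator is turned on (past half-way) while the extraction lever is not on (value of joint isolator above 1.05 rad and value of joint lever below 0.9 rad).
It fails at once if the tape roll is moved more than 25 mm (distance of tape from where it was at the start of the episode above 0.025 m).
It fails at once if the aluminium angle is moved more than 25 mm (distance of angle from where it was at the start of the episode above 0.025 m).
It fails at once if the bottle is moved more than 25 mm (distance of spray from where it was at the start of the episode above 0.025 m).
It fails at once if the bottle is tipped over (angle between spray's own z axis and vertical above 0.5 rad).
It also fails if it takes over 61 s, if anything falls off the work surface, if the arm or the gripper's body presses on something with over 40 N, if the wrist force passes 120 N, or if a joint passes its speed limit or range.

## Working session

There is one attempt and no reset: what is moved stays moved. The work goes in short steps, Python scripts to look and compute and a tool call to move; the robot and the scene stay as the last step left them, time stands still between calls to the robot, and variables do not carry over. Pictures are saved under pics/ and viewed, about 8 in all and at most 12, crops included, and the job is handed in when it is done.

Besides the shell and the picture viewer there is one more tool, called after "Emit:" as name(argument=value, ...) on one line, values as JSON. jog_arm: Moves the arm, as the interface text tells. Its arguments: {"type":"object","properties":{"plan":{"type":"array","items":{"type":"array"}},"hand":{"type":"number"},"grip_force":{"type":"number"}},"required":["plan"]}

```bash
mkdir -p pics; ls; python3 - <<'E'
from bench import *
import cv2,numpy as np
o=get_obs();print({k:np.round(v,3) for k,v in o.items()})
for n in ["side","top"]:
    im=grab_frame(n);c=get_calibration(n);print(n,np.round(c["intrinsics"],1).tolist(),c["xyz"],c["orientation"])
    cv2.imwrite(f"pics/{n}0.png",cv2.resize(im[:,:,::-1],(800,600),interpolation=cv2.INTER_CUBIC))
E
```

```text
pics
{'clock': np.float64(0.0), 'joints': array([-1.247,  0.478,  0.022,  1.556, -0.012,  1.109, -0.083]), 'qvel': array([-0.   , -0.001,  0.   ,  0.001, -0.001,  0.001, -0.   ]), 'tau': array([ 0.0000e+00, -5.9646e+01,  1.6080e+00, -2.8120e+01,  1.2000e-02,
        9.0000e-03,  0.0000e+00]), 'tcp_pos': array([0.282, 0.612, 0.23 ]), 'orientation': array([-6.730e-01, -3.068e+00,  3.000e-03]), 'contact_force': array([0.169, 0.768, 0.711]), 'moment': array([-0.012, -0.003, -0.006]), 'grip_width': np.float64(0.085)}
side [[418.5, 0.0, 257.8], [0.0, 418.5, 192.2], [0.0, 0.0, 1.0]] [ 0.45787876 -0.68311686  0.92335645] [-2.31715374  0.18902616 -0.06786966]
top [[430.7, 0.0, 260.8], [0.0, 430.7, 191.9], [0.0, 0.0, 1.0]] [0.39795602 0.09069559 1.55071453] [-2.17636176  2.1608084  -0.12409022]
```

View pics/top0.png

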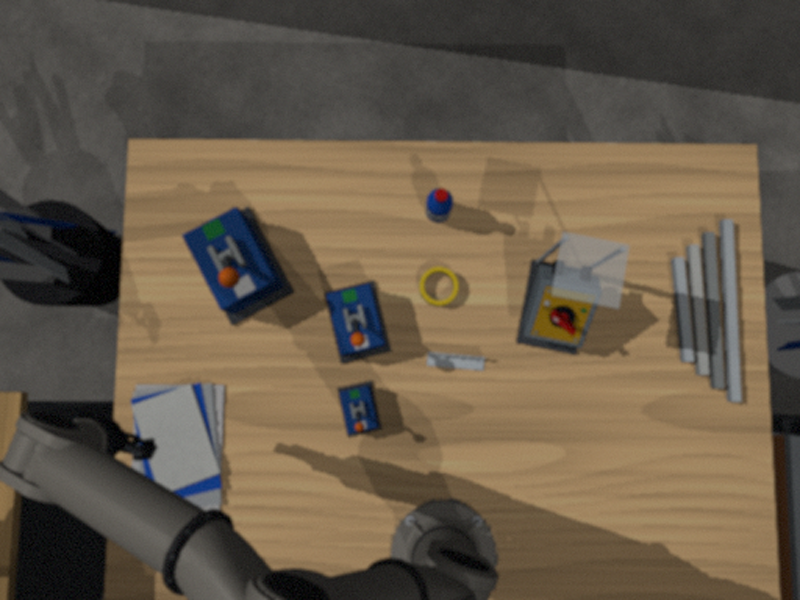

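View pics/side0.png

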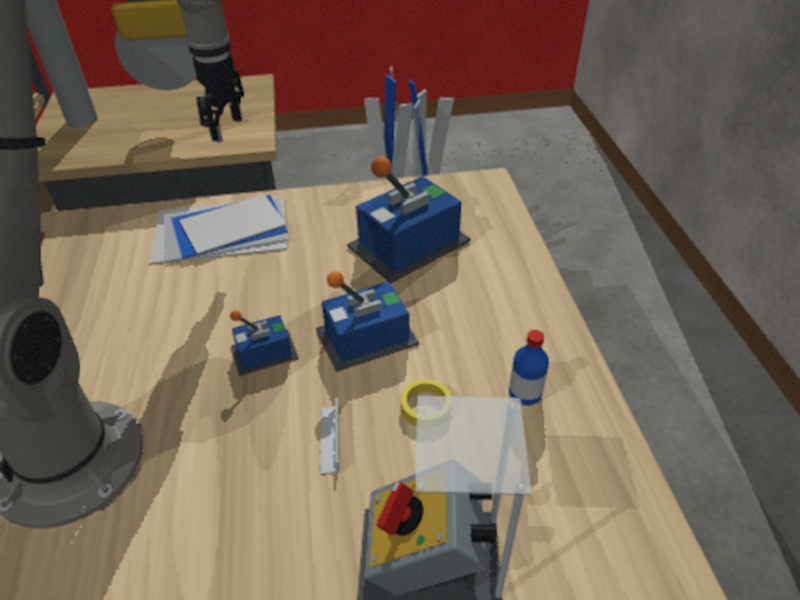

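Top view: there are three blue starters, small at (358,410), middle at (357,320) and large at (237,262). The isolator is at (563,315), the tape at (439,287), the angle at (455,360) and the bottle at (440,203). The middle-sized box at (357,320) should be the one meant. I'll confirm that in an enlarged crop, which I also use for measuring.

```bash
cat > h.py <<'E'
from bench import *
import cv2,numpy as np
from scipy.spatial.transform import Rotation as R
def cal(n):
    c=get_calibration(n);return np.array(c["intrinsics"]),np.array(c["xyz"]),R.from_rotvec(c["orientation"]).as_matrix()
def ray(n,uv):
    K,t,M=cal(n);d=M@np.linalg.inv(K)@[uv[0],uv[1],1];return t,d/np.linalg.norm(d)
def atz(n,uv,z):
    t,d=ray(n,uv);return t+d*(z-t[2])/d[2]
def proj(n,p):
    K,t,M=cal(n);q=K@(M.T@(np.asarray(p)-t));return q[:2]/q[2]
def tri(obs):
    A=np.zeros((3,3));b=np.zeros(3)
    for n,uv in obs:
        t,d=ray(n,uv);P=np.eye(3)-np.outer(d,d);A+=P;b+=P@t
    return np.linalg.solve(A,b)
E
python3 - <<'E'
from h import *
L=[("top",178,168),("top",312,155),("side",184,160),("side",216,297)]
out=[]
for n,u,v in L:
    im=cv2.imread(f"pics/{n}0.png");im=cv2.resize(im,(512,384),interpolation=cv2.INTER_AREA)
    c=cv2.resize(im[v:v+75,u:u+100],(400,300),interpolation=cv2.INTER_CUBIC)
    for i in range(0,100,20):cv2.putText(c,str(u+i),(i*4,8),0,.3,(255,255,255));cv2.line(c,(i*4,10),(i*4,16),(255,255,255))
    for i in range(20,75,20):cv2.putText(c,str(v+i),(0,i*4),0,.3,(255,255,255))
    out.append(c)
cv2.imwrite("pics/crop1.png",np.vstack([np.hstack(out[:2]),np.hstack(out[2:])]))
s=1.5625
b=np.array([(326,292),(374,282),(389,346),(342,362)])/s
p=[atz("top",x,.083) for x in b]
print("box corners@83mm",np.round(p,3).tolist(),[round(np.linalg.norm(p[i]-p[i-1]),3) for i in range(4)])
E
```

```text
box corners@83mm [[0.574, 0.261, 0.083], [0.597, 0.156, 0.083], [0.456, 0.122, 0.083], [0.421, 0.224, 0.083]] [np.float64(0.157), np.float64(0.108), np.float64(0.144), np.float64(0.108)]
```

View pics/crop1.png

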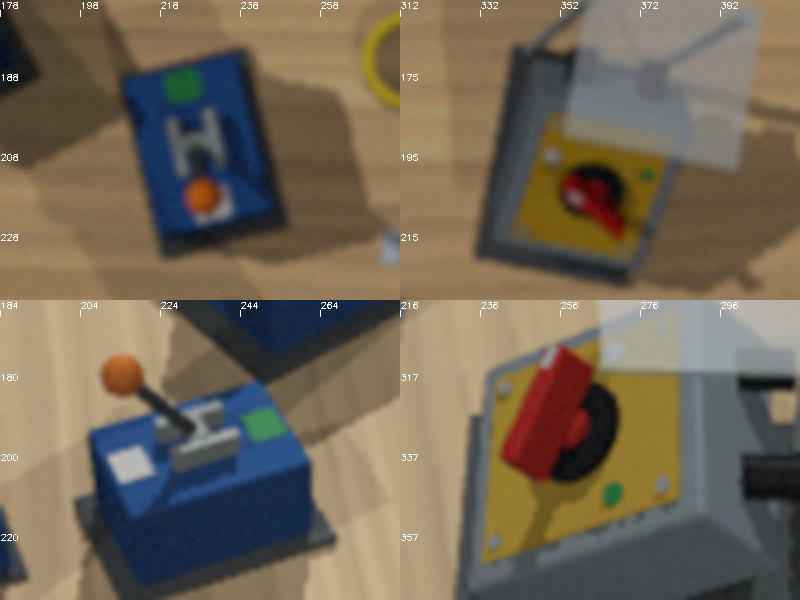

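The crop confirms it: the middle box measures about 144 x 108 mm against the nominal 140 x 100, with the ball at top (228.5,216.7) and side (214.5,178.5) in full-resolution pixels. The isolator bar points left-up to right-down from the white mark, and its lower end is free. Next I fit both poses.

```bash
cat > m.py <<'E'
from h import *
from scipy.optimize import least_squares
T=lambda x,y:("top",(312+(x-400)/4,155+y/4)); S=lambda x,y:("side",(216+x/4-100*0,297+(y-300)/4))
def S(x,y): return ("side",(216+(x-400)/4,297+(y-300)/4))
a=np.radians(38)
def iso(p):
    x,y,yaw=p[:3];h=np.array([np.cos(yaw),np.sin(yaw),0]);u=np.array([0,0,1.])
    X=np.cos(a)*h+np.sin(a)*u;Z=-np.sin(a)*h+np.cos(a)*u;Y=np.cross(Z,X)
    return np.array([x,y,.113]),X,Y,Z
def pt(p,l): o,X,Y,Z=iso(p);return o+l[0]*X+l[1]*Y+l[2]*Z
def feats(p):
    r,sx,sy=p[3:6];c,s=np.cos(np.pi/3)*r,np.sin(np.pi/3)*r
    return [(T(552,156),(c,s,0)),(T(647,175),(c,-s,0)),(S(613,352),(c,s,0)),(S(613,494),(c,-s,0)),
     (T(592,188),(0,0,.009)),(S(579,431),(0,0,.009)),
     (S(488,376),(-sx,sy,0)),(S(485,562),(-sx,-sy,0)),(S(680,500),(sx,-sy,0)),(T(512,234),(-sx,sy,0)),(T(628,262),(-sx,-sy,0))]
if __name__=="__main__":
    f=lambda p:np.concatenate([proj(n,pt(p,l))-uv for (n,uv),l in feats(p)])
    q=least_squares(f,[.62,-.24,-.2,.05,.07,.06],loss="soft_l1");print("iso",np.round(q.x,4));print(np.round(q.fun.reshape(-1,2),1).tolist())
    p=q.x;print("grip",pt(p,(0,0,.032)))
    g=[atz(*T(567,132),.285),atz(*T(740,168),.285)];print("guard",np.round(g,3).tolist(),np.round(p[0:2]+.01*np.array([np.cos(p[2]),np.sin(p[2])]),3))
    ball=tri([("top",(228.5,216.7)),("side",(214.5,178.5))]);print("ball",ball.round(4))
    ch=atz("top",(226.75,203.75),.098);gr=atz("top",(224,189.5),.083);wh=atz("top",(231.5,219.2),.083)
    print("cheek",ch.round(4),"green",gr.round(4),"white",wh.round(4),"mid",((gr+wh)/2).round(4),"yaw",np.arctan2(*(gr-wh)[1::-1]),np.arctan2(*(ch-ball)[1::-1]))
    o=get_obs();print(o["tcp_pos"],R.from_rotvec(o["orientation"]).as_matrix().round(3).tolist())
E
python3 m.py
```

```text
iso [ 0.5253 -0.2482 -0.1872  0.0456  0.0631  0.0524]
[[-0.5, -0.7], [-0.8, -0.9], [0.4, 0.7], [0.1, 0.4], [-0.5, 0.7], [-2.6, -0.6], [1.3, 1.6], [-1.0, 0.8], [-0.2, -0.5], [-0.8, -0.0], [0.3, -1.1]]
grip [ 0.50591301 -0.2445405   0.13821634]
guard [[0.549, -0.192, 0.285], [0.523, -0.319, 0.285]] [ 0.535 -0.25 ]
ball [0.4682 0.1858 0.1698]
cheek [0.5148 0.1973 0.098 ] green [0.5649 0.2086 0.083 ] white [0.4634 0.1814 0.083 ] mid [0.5142 0.195  0.083 ] yaw 0.26122501962985684 0.24159537879856538
[0.28229151 0.61253461 0.23040273] [[-0.908, 0.418, -0.001], [0.418, 0.908, -0.002], [-0.0, -0.002, -1.0]]
```

Fit results: lever pivot about (0.515, 0.197) with yaw 0.25, and isolator face (0.525, -0.248) with yaw -0.187. The tool can only point down, so I'll push the lever with shut fingers, then work the lower end of the bar with one open finger while keeping the tool body on the robot's side of the guard.

Emit:
jog_arm(plan=[[[1.3, -4, 0], 0.062], [[1.3, -4, 0], 0.062], [[1.3, -4, 0], 0.062], [[1.3, -4, 0], 0.062], [[1.3, -4, 0], 0.062], [[1.3, -4, 0], 0.062], [[1.3, -4, 0], 0.062], [[1.3, -4, 0], 0.062], [[1.3, -4, 0], 0.062], [[1.3, -4, 0], 0.062], [[1.3, -4, 0], 0.062], [[0, 0, 0], 0]], hand=0)

```text
clock: 1.3
tcp_pos: [0.4267, 0.167, 0.2311]
orientation: [0.38, -3.118, 0.003]
contact_force: [-0.0, 0.1, 0.0]
grip_width: 0.0003
```

Emit:
jog_arm(plan=[[[0, 0.3, -2], 0], [[0, 0.4, -2], 0], [[0, 0, -2], 0], [[0, 0, -2], 0], [[0, 0, 0], 0]])

```text
clock: 1.8
tcp_pos: [0.4235, 0.1796, 0.149]
orientation: [0.392, -3.112, 0.003]
contact_force: [-0.4, -0.6, -0.2]
grip_width: 0.0002
```

Emit:
jog_arm(plan=[[[1, 0.25, 0.1], 0], [[1, 0.25, 0.1], 0], [[1, 0.25, 0.1], 0], [[1, 0.25, 0.1], 0], [[1, 0.25, 0.1], 0], [[1, 0.25, 0.1], 0], [[0, 0, 0], 0]])

```text
clock: 2.5
tcp_pos: [0.4882, 0.196, 0.1586]
orientation: [-0.391, 3.113, 0.002]
contact_force: [-0.5, 0.4, -0.4]
grip_width: 0.0004
```

Emit:
jog_arm(plan=[[[1, 0.25, 0], 0], [[1, 0.25, 0], 0], [[1, 0.25, 0], 0], [[0.5, 0.1, 0], 0], [[0, 0, 0], 0], [[-1, -0.25, 0], 0], [[-2, -0.5, 0], 0], [[-2, -0.5, 2], 0], [[0, 0, 3], 0], [[0, 0, 3], 0], [[0, 0, 0], 0]])

```text
clock: 3.6
tcp_pos: [0.4715, 0.1918, 0.2412]
orientation: [-0.391, 3.111, 0.005]
contact_force: [1.2, 0.8, 0.6]
grip_width: -0.0
```

```bash
python3 - <<'E'
from h import *
im=grab_frame("side");cv2.imwrite("pics/side1.png",cv2.resize(im[140:290,120:320,::-1],(800,600),interpolation=cv2.INTER_CUBIC))
piv=np.array([.515,.197,.094]);h=np.array([.969,.247,0])
print("on-stop ball expected (crop px)",(proj("side",piv+.051*h+[0,0,.074])-[120,140])*4)
E
```

```text
on-stop ball expected (crop px) [511.55396424 118.60822161]
```

View pics/side1.png

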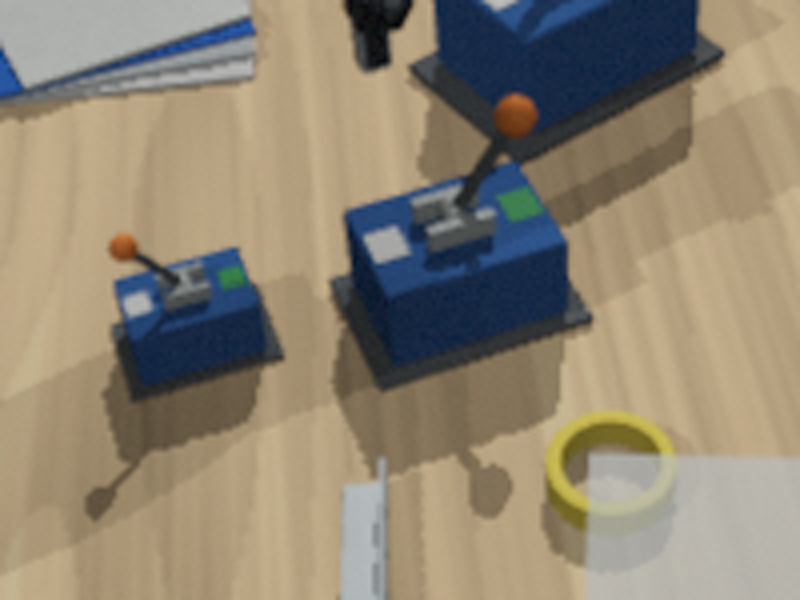

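The orange ball now sits at (516,115), where the on stop was predicted (512,119), so the lever is on. Moving to the isolator now, and checking where the wrist camera sits on the tool.

Emit:
jog_arm(plan=[[[-0.3, -3.4, 0], -0.143], [[-0.3, -3.4, 0], -0.143], [[-0.3, -3.4, 0], -0.143], [[-0.3, -3.4, 0], -0.143], [[-0.3, -3.4, 0], -0.143], [[-0.3, -3.4, 0], -0.143], [[-0.3, -3.4, 0], -0.143], [[-0.3, -3.4, 0], -0.143], [[-0.3, -3.4, 0], -0.143], [[-0.3, -3.4, 0], -0.143]])

```text
clock: 4.65
tcp_pos: [0.4387, -0.1498, 0.2362]
orientation: [-1.754, -2.604, 0.001]
contact_force: [1.4, 0.3, -0.8]
grip_width: -0.0
```

Emit:
jog_arm(plan=[[[-0.3, -3.4, 0], -0.143], [[-0.3, -3.4, 0], -0.143], [[-0.3, -3.4, 0], -0.143], [[-0.3, -3.4, 0], -0.143], [[0, 0, 0], 0], [[0, 0, 0], 0], [[0, 0, 0], 0]], hand=8.54)

```text
clock: 5.35
tcp_pos: [0.4282, -0.2834, 0.2365]
orientation: [-2.409, -2.013, 0.0]
contact_force: [0.4, 0.6, -0.3]
grip_width: 0.0856
```

```bash
python3 - <<'E'
from h import *
o=get_obs();M=R.from_rotvec(o["orientation"]).as_matrix();K,t,C=cal("wrist")
print(o["tcp_pos"],"yaw y",np.arctan2(M[1,1],M[0,1]),"cam in tool",M.T@(t-o["tcp_pos"]),o["joints"].round(2))
im=grab_frame("wrist");cv2.imwrite("pics/wrist1.png",cv2.resize(im[:,:,::-1],(800,600),interpolation=cv2.INTER_CUBIC))
from m import pt
for p in ([.525,-.248,-.187],):
  for l in [(0,0,.009),(-.016,-.0277,.043),(.016,.0277,.043)]: print(l,proj("wrist",pt(p,l))*1.5625)
E
```

```text
[ 0.42815545 -0.28337766  0.23647718] yaw y -0.178591305319207 cam in tool [ 0.07465431  0.00027891 -0.14207594] [-0.12  0.24  0.69  1.96 -0.18  1.    0.47]
(0, 0, 0.009) [540.19114746 212.37416472]
(-0.016, -0.0277, 0.043) [483.59156846 265.84042368]
(0.016, 0.0277, 0.043) [552.91832866 159.32026639]
```

View pics/wrist1.png

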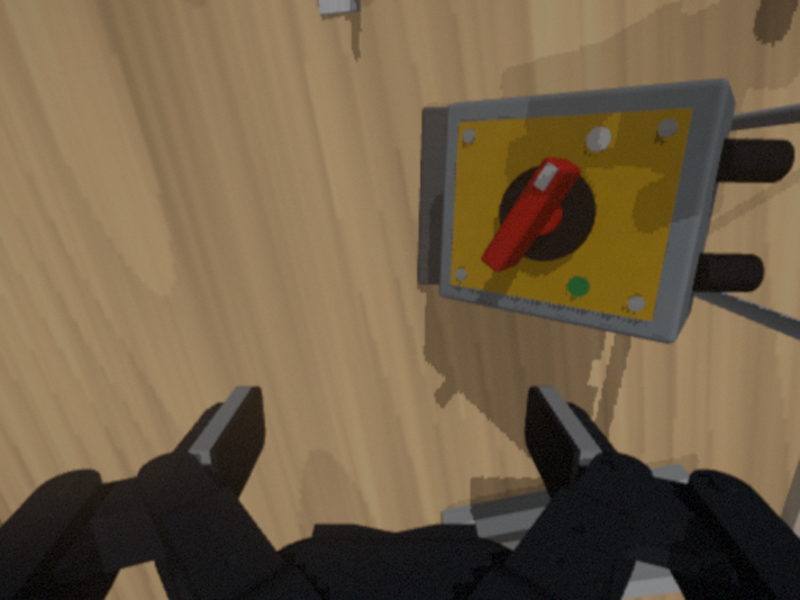

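The wrist view puts the rosette at (547,213), against a prediction of (540,212), so the face lies about 3 mm further forward than my fit. The bar's lower-right end is at (487,260). I descend beside it in front of the guard, then slide forward to the right of the bar end.

Emit:
jog_arm(plan=[[[0, 0, -2], 0], [[0, 0, -2], 0], [[0, 0, -2], 0], [[0, 0, -2], 0], [[0, 0, -2], 0], [[0, 0, -1.3], 0], [[0, 0, 0], 0]])

```text
clock: 6.1
tcp_pos: [0.4277, -0.2835, 0.1228]
orientation: [-2.409, -2.012, 0.002]
contact_force: [-0.6, 0.4, 0.4]
grip_width: 0.085
```

Emit:
jog_arm(plan=[[[1, -0.2, 0], 0], [[1, -0.2, 0], 0], [[1, -0.2, 0], 0], [[0.7, -0.1, 0], 0], [[0, 0, 0], 0]])

```text
clock: 6.6
tcp_pos: [0.4672, -0.2921, 0.1246]
orientation: [2.411, 2.012, 0.001]
contact_force: [0.5, 0.3, 0.1]
grip_width: 0.0852
```

```bash
python3 - <<'E'
from h import *
im=grab_frame("wrist");cv2.imwrite("pics/wrist2.png",cv2.resize(im[:,:,::-1],(800,600),interpolation=cv2.INTER_CUBIC))
o=get_obs();print(o["tcp_pos"],o["contact_force"])
E
```

```text
[ 0.46609791 -0.29200478  0.12439913] [1.49201839 0.36858039 0.12110648]
```

View pics/wrist2.png

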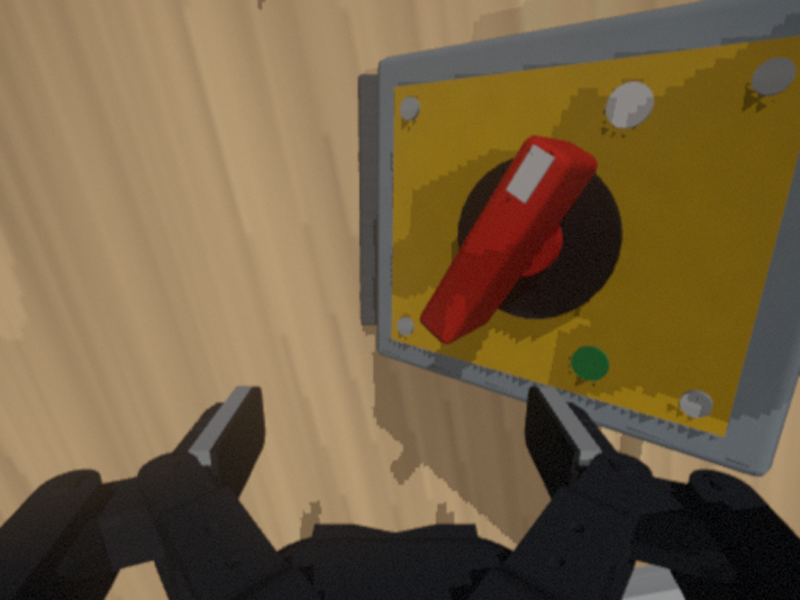

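The finger stands clear to the right of the bar end at about (527,390). I slide left behind the bar end, then drag it down the slope toward the robot.

Emit:
jog_arm(plan=[[[0.2, 0.9, -0.2], 0], [[0.2, 1, -0.2], 0], [[0, 0, 0], 0]])

```text
clock: 6.95
tcp_pos: [0.4695, -0.2704, 0.1197]
orientation: [-2.409, -2.013, -0.001]
contact_force: [0.4, -0.1, 1.1]
grip_width: 0.0853
```

Emit:
jog_arm(plan=[[[-0.4, 0.1, -0.1], 0], [[-0.4, 0.1, -0.1], 0], [[-0.4, 0, -0.1], 0], [[0, 0, 0], 0]])

```text
clock: 7.35
tcp_pos: [0.4564, -0.2712, 0.1172]
orientation: [-2.414, -2.01, 0.0]
contact_force: [-0.2, 0.1, 0.2]
grip_width: 0.0851
```

Emit:
jog_arm(plan=[[[-0.2, 0.1, -0.2], 0], [[-0.2, 0.2, -0.2], 0], [[0, 0, 0], 0]])

```text
clock: 7.65
tcp_pos: [0.4556, -0.27, 0.1148]
orientation: [2.41, 2.006, 0.003]
contact_force: [1.0, -3.0, 6.6]
grip_width: 0.0855
```

Emit:
jog_arm(plan=[[[-0.2, 0.3, -0.2], 0], [[-0.2, 0.3, -0.2], 0], [[-0.1, 0.3, -0.1], 0], [[0, 0, 0], 0]])

```text
clock: 8.05
tcp_pos: [0.451, -0.2657, 0.1109]
orientation: [2.409, 1.996, 0.001]
contact_force: [1.7, -14.0, 4.8]
grip_width: 0.0855
```

```bash
python3 - <<'E'
from h import *
im=grab_frame("wrist");cv2.imwrite("pics/wrist3.png",cv2.resize(im[:,:,::-1],(800,600),interpolation=cv2.INTER_CUBIC))
o=get_obs();print(o["tcp_pos"],o["contact_force"])
E
```

```text
[ 0.45089645 -0.26558234  0.11076694] [  1.5607345  -13.36417905   5.18790624]
```

View pics/wrist3.png

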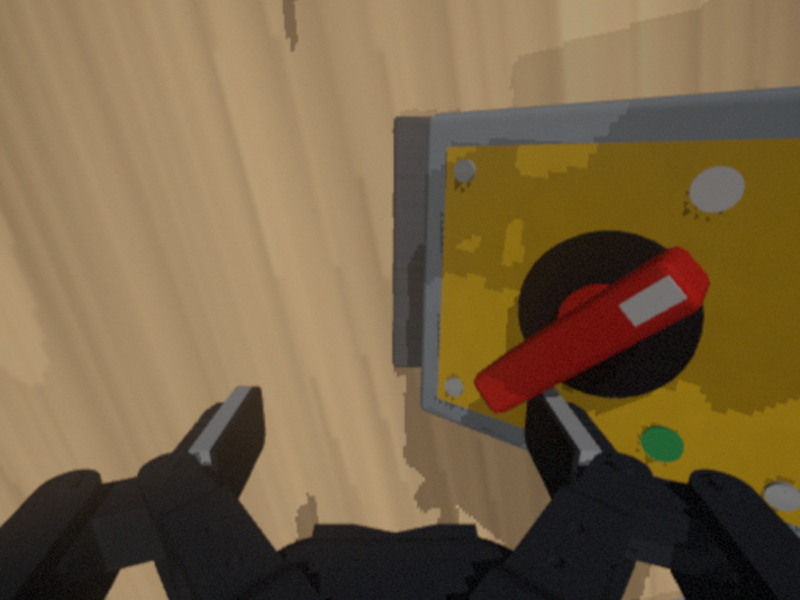

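The bar has followed to about θ = 0.5, with the finger against its lower right side at (540,390). I continue left and down the slope.

Emit:
jog_arm(plan=[[[-0.2, 0.3, -0.1], 0], [[-0.2, 0.3, -0.2], 0], [[-0.2, 0.3, -0.1], 0], [[-0.1, 0.3, -0.1], 0], [[0, 0, 0], 0]])

```text
clock: 8.6
tcp_pos: [0.4433, -0.2507, 0.1045]
orientation: [2.411, 2.002, 0.001]
contact_force: [3.0, -8.5, -0.2]
grip_width: 0.0852
```

```bash
python3 - <<'E'
from h import *
im=grab_frame("wrist");cv2.imwrite("pics/wrist4.png",cv2.resize(im[:,:,::-1],(800,600),interpolation=cv2.INTER_CUBIC))
o=get_obs();print(o["tcp_pos"],o["contact_force"])
E
```

```text
[ 0.44329226 -0.25070225  0.10446071] [  2.46372636 -10.41754598   0.6347514 ]
```

View pics/wrist4.png

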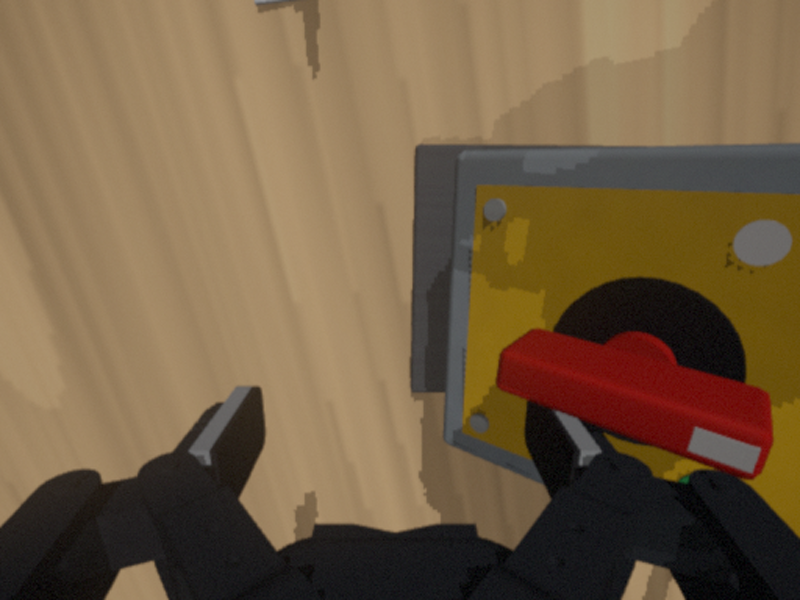

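The bar has passed mid-travel, at about θ = 1.3 with its pointer at (725,450) heading for the green mark. I shift the finger outward for leverage and keep pushing left.

Emit:
jog_arm(plan=[[[-0.4, -0.1, -0.2], 0], [[-0.3, 0.1, -0.2], 0], [[0, 0.4, 0], 0], [[0, 0.4, 0], 0], [[0, 0.4, 0], 0], [[0, 0, 0], 0]])

```text
clock: 9.25
tcp_pos: [0.4335, -0.2345, 0.0989]
orientation: [-2.412, -2.01, 0.001]
contact_force: [-0.1, 0.3, -0.3]
grip_width: 0.0854
```

Emit:
jog_arm(plan=[[[0.1, 0.4, 0], 0], [[0.1, 0.4, 0.1], 0], [[0, 0, 0], 0]])

```text
clock: 9.55
tcp_pos: [0.4349, -0.2266, 0.0998]
orientation: [-2.412, -2.01, 0.003]
contact_force: [-3.2, -3.4, 1.1]
grip_width: 0.0855
```

```bash
python3 - <<'E'
from h import *
im=grab_frame("wrist");cv2.imwrite("pics/wrist5.png",cv2.resize(im[:,:,::-1],(800,600),interpolation=cv2.INTER_CUBIC))
o=get_obs();print(o["tcp_pos"],o["contact_force"])
E
```

```text
[ 0.43482075 -0.22662217  0.09982534] [-4.16082574 -2.46919175  0.18106718]
```

View pics/wrist5.png

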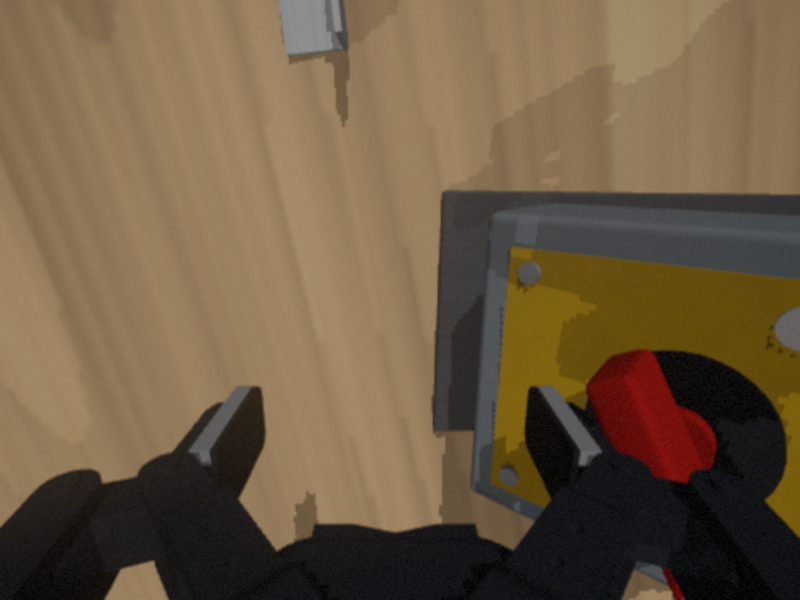

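The handle has snapped over, with the bar now steep from (640,370) to (690,470). I back off toward the robot, rise and verify.

Emit:
jog_arm(plan=[[[-1, 0.2, 0], 0], [[-1, 0.2, 0], 0], [[-1, 0.2, 0], 0], [[0, 0, 3], 0], [[0, 0, 3], 0], [[0, 0, 3], 0], [[0, 0, 3], 0], [[0, 0, 0], 0]])

```text
clock: 10.4
tcp_pos: [0.408, -0.2215, 0.2235]
orientation: [2.409, 2.009, 0.008]
contact_force: [0.7, -0.1, -0.2]
grip_width: 0.0856
```

```bash
python3 - <<'E'
from h import *
from m import pt
o=get_obs();print(o["clock"],o["tcp_pos"],o["contact_force"])
im=grab_frame("side");cv2.imwrite("pics/side2.png",cv2.resize(im[140:,120:432,::-1],None,fx=2.4,fy=2.4,interpolation=cv2.INTER_CUBIC))
p=[.528,-.248,-.187]
f=lambda l:np.round((proj("side",pt(p,l))-[120,140])*2.4)
print("on bar ends top",f((.016,-.0277,.043)),f((-.016,.0277,.043)),"ball",(proj("side",np.array([.515,.197,.168])+.051*np.array([.969,.247,0]))-[120,140])*2.4)
# red pixels direction vs angle
E
```

```text
10.4 [ 0.40802979 -0.22151214  0.22352206] [ 0.73921397 -0.11458214 -0.23317514]
on bar ends top [323. 462.] [297. 414.] ball [306.93237854  71.16493297]
```

View pics/side2.png

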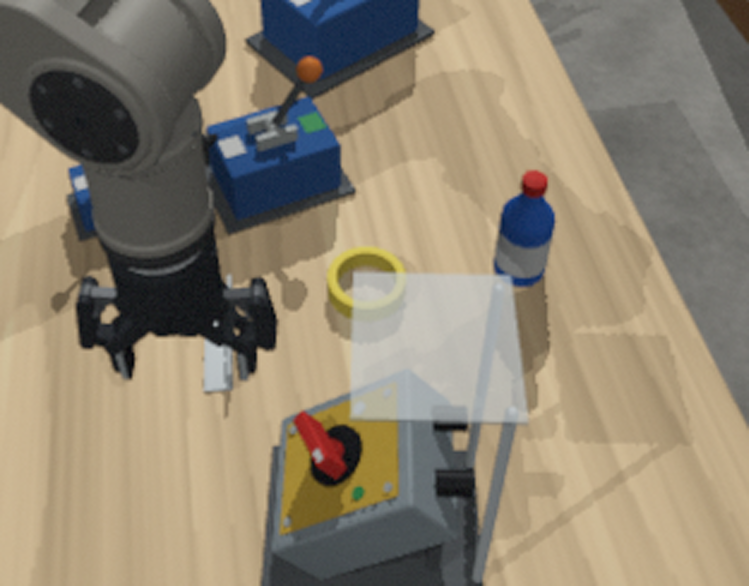

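The side view shows the lever ball at (309,69), predicted (307,71), and the bar from (303,420) to (325,463), predicted (297,414) to (323,462). Both look on. I take one closer wrist check of the handle's stop angle.

```bash
python3 - <<'E'
from h import *
from m import pt
im=grab_frame("wrist");b=cv2.resize(im[:,:,::-1],(800,600),interpolation=cv2.INTER_CUBIC)
p=[.528,-.248,-.187]
for th,c in((2.094,(0,255,0)),(1.8,(255,255,255))):
    a=1.047-th;e=.032*np.array([np.cos(a),np.sin(a)])
    A,B=[np.array(proj("wrist",pt(p,(s*e[0],s*e[1],.043)))*1.5625+.0) for s in(1,-1)]
    print(th,A,B);cv2.line(b,tuple(A.astype(int).tolist()),tuple(B.astype(int).tolist()),c,1)
cv2.imwrite("pics/wrist6.png",b)
E
```

```text
2.094 [609.45672007 390.64215379] [558.99440511 275.80702571]
1.8 [626.9822227 384.4211397] [543.82175244 284.55483807]
```

View pics/wrist6.png

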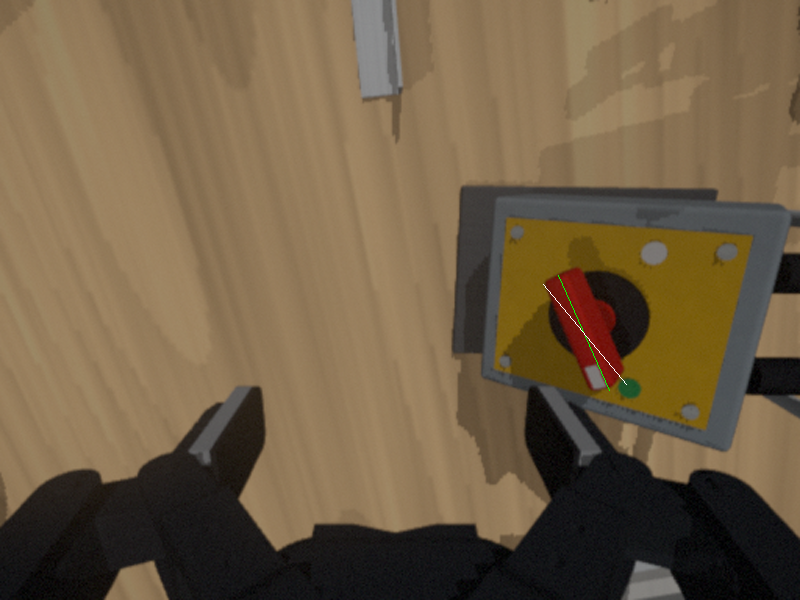

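The bar, from about (560,275) to (602,388), runs parallel to the green line drawn for 2.094 and clearly off the white 1.8 line, so the handle is at its on stop. The gripper is free and touching nothing, so I hand in.

```bash
python3 -c "
from bench import *
print(hand_in())"
```

```text
the job is handed in; nothing more can be done
None
```

The job is done and handed in, with the robot clock at about 10.5 s of the 61 s allowed. No verdict was reported.

- **Starter lever:** I pushed the orange ball on the middle-sized blue starter past upright with the shut fingers, and the spring carried it to green. The ball then sat within a few pixels of its predicted on-stop position, and still did in the last side view.
- **Isolator handle:** The jog moves cannot tilt the tool as the scene notes advise. So I kept it pointing down on the robot's side of the guard and pushed the lower end of the bar round with one open finger, in one sweep without regripping. In the last wrist view the bar was parallel to the line drawn for 2.094 rad and clearly off the one for 1.8 rad. That is a reading by eye; joint angles are not reported.
- **Clear of the scene:** The gripper finished in free air with a contact force under 1 N. The highest contact force I read was about 14 N, during the handle push.
- **Loose objects:** The bottle and tape showed no visible movement in the last side view. The angle was partly hidden there, and I saw no sign of movement. I did not measure their displacement, and I never came close to any of them.
- **One disagreement:** The wrist camera put the isolator about 3 mm further forward than the fit from the two fixed cameras. I used the corrected position.

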